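# Shut the programmer's sockets and start the run

## Robot

A 6-joint arm with a two-finger parallel gripper is mounted at the origin on the work surface. World frame = base frame: x ahead of the robot, y to its left, z up, the work surface at z = 0. Lengths are in m, angles in rad, forces in N, time in s.
With the tool pointing down it reaches from about 0.325 to 1 m from the base axis. Payload 5.1 kg.
Tool frame: the origin (TCP) lies at the very end of the fingers, on their centre line; the grasp point (between the pads) lies ctrl.pinch_z behind it (ctrl.pinch_z is the distance from the TCP to the grasp point, in m); z points along the fingers, y is the line along which they close (so a half turn about z gives the same grasp; the last joint's range is limited). The gripper opens to 85 mm and grips with 20 to 120 N. Pads are 22 mm wide; open, the fingers measure 114 mm over their backs; the gripper's body (76 mm by 85 mm) begins 54 mm behind the grasp point. The pads swing forward as they close: fully open they stand 13 mm farther back than shut.
Start: joints at [-1.26, 0.124, 1.65, -0, 1.367, -0.083], TCP at [0.249, -0.6, 0.231] pointing down, gripper open.
Joint ranges: [-2.61, 2.61], [-1.02, 2.33], [0.03, 2.71], [-1.35, 4.49], [0.32, 2.68], [-2.91, 2.91]. Speed limits (rad/s): [2.57, 2.57, 3.14, 3.14, 3.14, 3.14].

## Interface

Orientations are given as a unit quaternion [x, y, z, w].
In Python, from cell import status, read_camera, get_calibration, ctrl gives the robot as it stands.
- The arm moves only by the tool servo_tool, never from a script. Its argument "increments" is text: rows parted by semicolons, each of 7 numbers parted by spaces: the closure, from 0 (fully open) to 1 (shut), then the shift along the world's x, y, z in mm, then the turn, a rotation vector about the world's x, y, z in rad. In form: hand x y z rx ry rz; .... A call has exactly 5 rows; each row shifts and turns the commanded pose from where the row before left it; what a row does not reach is not made up. A row lasts 1/12 s, in which the tool goes at most 41.7 mm and 7.16 degrees, less where a joint would pass 70% of its speed; a pose out of reach is approached as far as the arm can. A call is refused whole if a number of a shift passes 41.7 or a number of a turn 0.125, either way. A call with a gripper value outside its range is refused whole. The fingers move at their own pace and stop on an object; the grip force is fixed at half the most. Time passes only in rows, so rows that do not move let the fingers close, or fill a call up. It gives the time, the measured TCP pose, the force, the opening and the grip force at its end, in the units of the state.
- status.sense(): the state, without advancing time (a new reading comes with each control period).
- read_camera(name): name is "side" or "top" or "wrist"; returns (picture, depth): 400x640x3 uint8, red, green, blue; 400x640 float32, m along the optical axis (not along the pixel's ray), 0 where there is no reading.
- get_calibration(name): a dict with "vertical_fov" (degrees; the focal length in pixels is half the picture's height over the tangent of half this angle, whatever the lens; pixels are square), "cx", "cy" (the principal point, pixels), "D" ([k1, k2, p1, p2, k3] as OpenCV has them; the pictures are not rectified), "eye" and "orientation" of the camera in the world. Camera axes: x right, y up, looking along -z (the intrinsics and any distortion apply to the point x, -y, -z); pixel columns grow to the right and rows downward; lengths in m; the calibration is good to about 2 mm. A picture is of the moment at which its call begins: read the wrist's pose just before it. get_calibration takes no time and is no camera call; for the wrist camera it gives the pose at the moment of the call.
- ctrl.job_done(): hands the job in; it is judged then, once.
The state is a dict: "time": time; "joint_positions": joint angles; "joint_vel": joint speeds; "joint_efforts": joint torques, N m; "tcp_pos": TCP position; "ee_rot": TCP orientation; "ft_force": force on the tool from outside, world axes, zero at the start; "wrist_torque": the same for the moment, N m; "gripper_width": finger opening in m; "grasp_force": force on a finger pad.
Only numpy, scipy, OpenCV 4.12 (cv2) and the standard library are available. Lean on these libraries where they do the work, as an engineer would, in place of code of your own. Each camera call takes 0.05 s, during which the arm holds its last target. There are 200 camera calls.

## Task

The chips are loaded in the programmer. With the fingertips press down the two socket lids that still stand open until they catch and stay shut, then switch the machine on at its rocker, and only then press the start key right down and let it come back up. Do not press the cancel key, pick nothing up, and leave the tweezers, solder spool, parts bin and chip tray where they are.

Things in the scene. Friction and masses are not known exactly. Their poses are not given: they have to be found in the camera images.
- programmer: White desktop chip programmer, fixed, 220 mm deep (x) by 310 mm wide (y). Origin: centre of its underside; x points away from the operator, y to his left. Level rear deck 60 mm up; before it (x = -35 to -110 mm) a grey apron slopes down 15 degrees towards the operator to 40 mm. On the apron, left to right: display, start key (y = 0), cancel key (y = -50 mm), rocker (y = -115 mm).
- rocker (a joint): Power rocker, rad: 0 = off (its far end, the one up the slope, stands up), 0.35 = on (far end pressed down, near end up). Over-centre spring: it resists at first (about 3 N at the end), and past 0.175 it snaps over and stays.
- rocker_far_end (a point): Point on the face of the grey rocker in its black bezel, 12.5 mm up the slope from its pivot, on the far half; moves with it. The rocker is 30 mm long (up the slope) by 21 mm wide. When off, this end stands about 9 mm above the apron; pressing it down about 4 mm puts the switch on.
- start_key (a joint): Start key, m: 0 = up, 0.004 = pressed fully; springs back. 1.3 N starts it, 4 N at the bottom. It moves square to the apron.
- start_top (a point): Centre of the top face of the start key: the larger, oblong grey key, 26 mm wide (y) by 18 mm, standing 8 mm proud of the apron.
- cancel_key (a joint): Cancel key, m: 0 = up, 0.004 = pressed fully; springs back.
- cancel_top (a point): Centre of the top face of the cancel key: the smaller, round grey key, 14 mm across, 8 mm proud of the apron.
- lid_1 (a joint): Lid of socket 1, rad: 0 = standing open (31 degrees), 0.55 = shut and level. Sprung open (about 2 N at the press point); past 0.42 it catches and stays shut. Aluminium plate 44 mm long, 40 wide, 8 thick, hinged on the far (+x) side of a black socket on the rear deck. Four sockets stand side by side, 70 mm apart; which is where varies.
- lid_1_press (a point): Press point on lid 1, moves with it: middle of its outer face, 36 mm in front of the hinge, 8 mm behind the nose. In the programmer's frame the hinge axis is parallel to y at x = 58, z = 82 mm; the press point lies at x = 29, z = 104 mm when open, at x = 22, z = 86 mm when shut (outer face then level).
- lid_2 (a joint): Lid of socket 2, rad: 0 = standing open (31 degrees), 0.55 = shut and level. Sprung open (about 2 N at the press point); past 0.42 it catches and stays shut. Aluminium plate 44 mm long, 40 wide, 8 thick, hinged on the far (+x) side of a black socket on the rear deck. Four sockets stand side by side, 70 mm apart; which is where varies.
- lid_2_press (a point): Press point on lid 2, moves with it: middle of its outer face, 36 mm in front of the hinge, 8 mm behind the nose. In the programmer's frame the hinge axis is parallel to y at x = 58, z = 82 mm; the press point lies at x = 29, z = 104 mm when open, at x = 22, z = 86 mm when shut (outer face then level).
- lid_3 (a joint): Lid of socket 3, rad: 0 = standing open (31 degrees), 0.55 = shut and level. Sprung open (about 2 N at the press point); past 0.42 it catches and stays shut. Aluminium plate 44 mm long, 40 wide, 8 thick, hinged on the far (+x) side of a black socket on the rear deck. Four sockets stand side by side, 70 mm apart; which is where varies.
- lid_3_press (a point): Press point on lid 3, moves with it: middle of its outer face, 36 mm in front of the hinge, 8 mm behind the nose. In the programmer's frame the hinge axis is parallel to y at x = 58, z = 82 mm; the press point lies at x = 29, z = 104 mm when open, at x = 22, z = 86 mm when shut (outer face then level).
- lid_4 (a joint): Lid of socket 4, rad: 0 = standing open (31 degrees), 0.55 = shut and level. Sprung open (about 2 N at the press point); past 0.42 it catches and stays shut. Aluminium plate 44 mm long, 40 wide, 8 thick, hinged on the far (+x) side of a black socket on the rear deck. Four sockets stand side by side, 70 mm apart; which is where varies.
- lid_4_press (a point): Press point on lid 4, moves with it: middle of its outer face, 36 mm in front of the hinge, 8 mm behind the nose. In the programmer's frame the hinge axis is parallel to y at x = 58, z = 82 mm; the press point lies at x = 29, z = 104 mm when open, at x = 22, z = 86 mm when shut (outer face then level).
- tweezers: Steel tweezers, 120 mm long (y) by 10 mm by 8 mm, lying on the deck behind the sockets; origin under the middle. Leave alone.
- solder_spool: Spool of solder, 60 mm across, 42 mm high, upright to the right of the programmer; origin under its centre. Leave alone.
- parts_bin: Blue parts bin, 150 by 95 by 70 mm, to the left of the programmer; origin under its centre. Leave alone.
- chip_tray: Flat black chip tray, 52 by 52 by 6 mm, on the bench in front of the programmer; origin under its centre. Leave alone.

How it is judged:
By the outcome, as a careful person would: the job done as asked, in the order asked, and still so for the second after the job is handed in, with the robot touching nothing.
It also fails if it takes over 40 s, if anything falls off the work surface, if the arm or the gripper's body presses on something with over 40 N, if the wrist force passes 120 N, or if a joint passes its speed limit or range.

## Working session

There is one attempt and no reset: what is moved stays moved. The work goes in short steps, Python scripts to look and compute and a tool call to move; the robot and the scene stay as the last step left them, time stands still between calls to the robot, and variables do not carry over. Pictures are saved under pics/ and viewed, at most 10 in all, crops included, and the job is handed in when it is done.

Besides the shell and the picture viewer there is one more tool, called after "Emit:" as a command line: name --argument value ..., lists and objects as JSON in quotes. servo_tool: Moves the arm, as the interface text tells. Its arguments: {"type":"object","properties":{"increments":{"type":"string"}},"required":["increments"]}

```bash
mkdir -p pics; cat > h.py <<'E'
import numpy as np,cv2
from scipy.spatial.transform import Rotation as R
from cell import status,read_camera,get_calibration,ctrl
def K(c):
    f=200/np.tan(np.radians(c["vertical_fov"])/2); return np.array([[f,0,c["cx"]],[0,f,c["cy"]],[0,0,1.]])
def pts(c,uv,depth=None,z=None):
    uv=np.asarray(uv,float).reshape(-1,1,2)
    n=cv2.undistortPoints(uv,K(c),np.array(c["D"],float)).reshape(-1,2)
    d=np.c_[n[:,0],-n[:,1],-np.ones(len(n))]@R.from_quat(c["orientation"]).as_matrix().T
    e=np.array(c["eye"])
    s=(z-e[2])/d[:,2] if depth is None else np.asarray(depth)
    return e+d*np.reshape(s,(-1,1))
def grab(n,tag):
    c=get_calibration(n);im,d=read_camera(n);cv2.imwrite(f"pics/{tag}.png",im[:,:,::-1]);np.savez(f"pics/{tag}.npz",im=im,d=d);import pickle;pickle.dump(c,open(f"pics/{tag}.pkl","wb"));return c,im,d
E
python3 - <<'E'
from h import *
for n in("top","side"):
    c,im,d=grab(n,n+"0"); print(n,c,d.min(),d.max())
print(ctrl.pinch_z, status.sense())
E
```

```text
top {'vertical_fov': 49.325415813717335, 'cx': 317.1101051205725, 'cy': 201.8129318761133, 'D': array([-0.01353727,  0.        ,  0.        ,  0.        ,  0.        ]), 'eye': array([0.3325804 , 0.04695177, 1.02999191]), 'orientation': array([ 0.07956639, -0.07377768, -0.69525783,  0.71052276])} 0.0 2.0047452
side {'vertical_fov': 56.328120877887415, 'cx': 319.3236870585325, 'cy': 192.99172778305035, 'D': array([-0.0531974,  0.       ,  0.       ,  0.       ,  0.       ]), 'eye': array([ 0.46156759, -0.5151899 ,  0.64924965]), 'orientation': array([ 0.38813858, -0.02145509, -0.04415891,  0.9202924 ])} 0.0 3.109142
0.0187 {'time': 0.1, 'joint_positions': array([-1.25961323e+00,  1.24462179e-01,  1.65157638e+00,  1.32518510e-05,
        1.36750536e+00, -8.25717946e-02]), 'joint_vel': array([ 0.00134629, -0.0003293 , -0.00151106,  0.00027585,  0.00120862,
       -0.00069713]), 'joint_efforts': array([ 3.34873839e-04, -4.24931109e+01, -3.66653574e+01, -8.55411417e-05,
        3.98814620e-03,  4.70087585e-06]), 'tcp_pos': array([ 0.24919659, -0.59971754,  0.2301385 ]), 'ee_rot': array([ 9.80681950e-01,  1.95606647e-01, -1.04832172e-04, -9.70009116e-04]), 'ft_force': array([-0.47808253, -0.4897596 , -0.15814271]), 'wrist_torque': array([ 0.02730172,  0.02341527, -0.02750195]), 'grasp_force': 0.0, 'gripper_width': 0.08536581760867781}
```

View pics/top0.png

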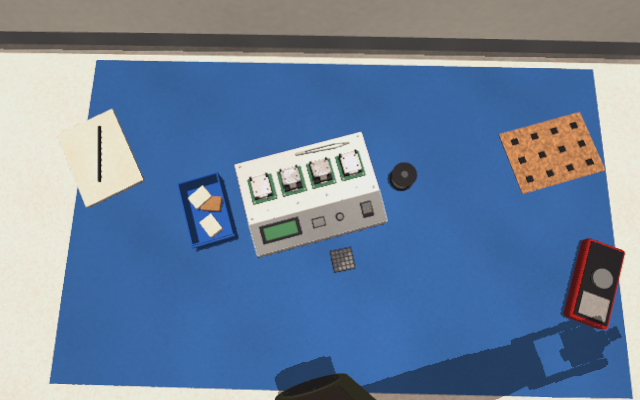

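View pics/side0.png

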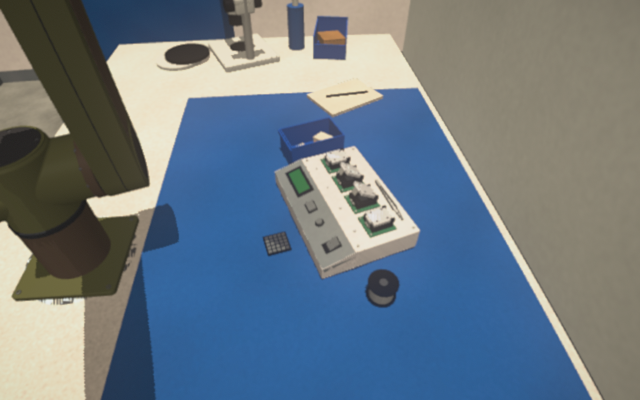

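The top view shows the programmer turned slightly. Its deck rear corners are near (235,164) and (362,132), the start key near (318,222), cancel (340,216), rocker (367,208). The sockets are at (262,187), (291,179), (320,171) and (350,164), and the middle two look open. Next I fit the pose and check lid heights by depth.

```bash
python3 - <<'E'
from h import *
import pickle
def load(t):
    a=np.load(f"pics/{t}.npz");return pickle.load(open(f"pics/{t}.pkl","rb")),a["im"],a["d"]
def cloud(t):
    c,im,d=load(t);v,u=np.mgrid[0:400,0:640];uv=np.c_[u.ravel(),v.ravel()]
    P=pts(c,uv,depth=d.ravel()).reshape(400,640,3);P[d<=0]=np.nan;return c,im,P
c,im,P=cloud("top0")
# programmer mask: not blue, in region, above bench
sat=im.max(2).astype(int)-im.min(2)
m=((sat<60)&(im.max(2)>90)).astype(np.uint8); m[:,:225]=0;m[:,392:]=0;m[:125]=0;m[260:]=0
m=cv2.morphologyEx(m,cv2.MORPH_CLOSE,np.ones((9,9)));m=cv2.morphologyEx(m,cv2.MORPH_OPEN,np.ones((7,7)))
print("mean bench z",np.nanmedian(P[280:330,150:250,2]))
# level-deck: 3D points
Q=P[m>0];Q=Q[np.isfinite(Q).all(1)]
deck=Q[(abs(Q[:,2]-.06)<.004)]
r=cv2.minAreaRect(deck[:,:2].astype(np.float32)*1000);print("deck rect",r,len(deck))
r2=cv2.minAreaRect(Q[Q[:,2]>.03][:,:2].astype(np.float32)*1000);print("all rect",r2)
g=[(235,164),(362,132)]
a=pts(c,g,z=.06);print("rear corners",a, np.linalg.norm(a[0]-a[1]))
b=pts(c,[(258,256),(387,222)],z=.04);print("front corners",b,np.linalg.norm(b[0]-b[1]))
k=pts(c,[(318.5,222.5),(340,216.5),(367,208.5)],z=.06);print(k)
yv=(a[0]-a[1])[:2]+(b[0]-b[1])[:2];yaw=np.arctan2(-yv[0],yv[1]);o=(a.sum(0)+b.sum(0))[:2]/4
print("yaw",yaw,"o",o)
ex=np.array([np.cos(yaw),np.sin(yaw)]);ey=np.array([-ex[1],ex[0]])
for t in("top0","side0"):
    cc,_,PP=cloud(t);W=PP.reshape(-1,3);L=np.c_[(W[:,:2]-o)@ex,(W[:,:2]-o)@ey,W[:,2]]
    for y in(105,35,-35,-105):
        s=L[(abs(L[:,1]*1000-y)<15)&(L[:,0]>.0)&(L[:,0]<.07)&(L[:,2]>.065)]
        print(t,y,[(x,int(1000*np.median(q)),len(q)) for x in range(0,70,10) for q in[s[(s[:,0]*1000>=x)&(s[:,0]*1000<x+10),2]] if len(q)])
im2=cv2.resize(im[120:265,225:400,::-1],None,fx=4.5,fy=4,interpolation=cv2.INTER_CUBIC);cv2.imwrite("pics/crop.png",im2)
E
```

```text
mean bench z 0.00010726844678721204
deck rect ((585.8717651367188, 77.79118347167969), (192.57484436035156, 309.53192138671875), 16.488529205322266) 6880
all rect ((572.6429443359375, 73.97230529785156), (221.0739288330078, 310.235595703125), 16.390939712524414)
rear corners [[ 0.63278054  0.25059137  0.06      ]
 [ 0.71784378 -0.04496061  0.06      ]] 0.3075495512008184
front corners [[ 0.42238672  0.18880802  0.04      ]
 [ 0.5068447  -0.10439387  0.04      ]] 0.3051237424690096
[[ 0.49889743  0.05315605  0.06      ]
 [ 0.51369405  0.004807    0.06      ]
 [ 0.5334686  -0.05630228  0.06      ]]
yaw 0.28034903437400743 o [0.56996393 0.07251123]
top0 105 [(0, 65, 5), (10, 82, 74), (20, 85, 56), (30, 85, 60), (40, 85, 58), (50, 85, 54), (60, 82, 5)]
top0 35 [(0, 65, 4), (10, 78, 84), (20, 105, 79), (30, 102, 47), (40, 95, 50), (50, 90, 47), (60, 85, 10)]
top0 -35 [(10, 77, 72), (20, 105, 83), (30, 102, 49), (40, 96, 48), (50, 90, 43), (60, 86, 13)]
top0 -105 [(0, 66, 3), (10, 81, 69), (20, 86, 57), (30, 86, 51), (40, 86, 59), (50, 85, 53), (60, 84, 9)]
side0 105 [(0, 65, 8), (10, 82, 63), (20, 85, 33), (30, 86, 35), (40, 86, 30), (50, 85, 29)]
side0 35 [(0, 65, 7), (10, 78, 88), (20, 105, 60), (30, 78, 55), (40, 94, 37), (50, 89, 32), (60, 85, 4)]
side0 -35 [(0, 66, 6), (10, 78, 101), (20, 107, 72), (30, 78, 72), (40, 95, 48), (50, 90, 41), (60, 87, 10)]
side0 -105 [(0, 65, 8), (10, 78, 101), (20, 87, 54), (30, 87, 53), (40, 87, 52), (50, 87, 55), (60, 86, 8)]
```

View pics/crop.png

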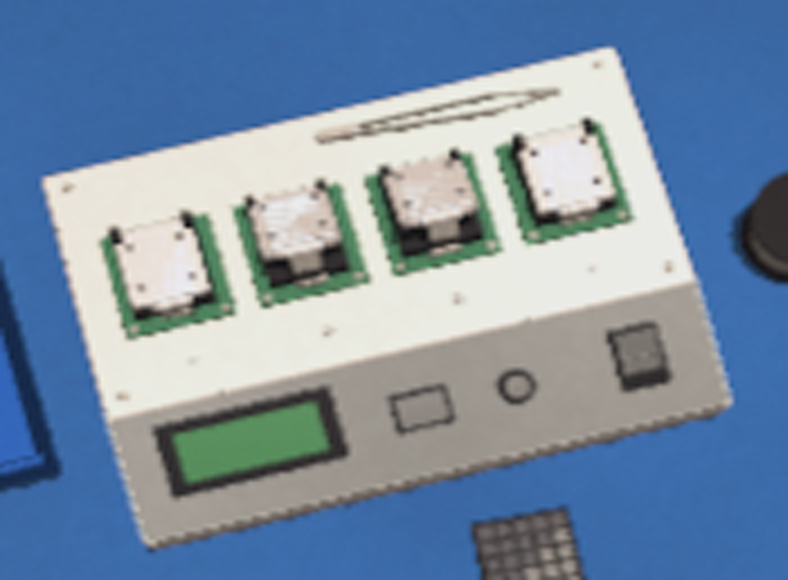

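Emit:
servo_tool --increments "1 18 32 -3 0 0 -0.036; 1 18 32 -3 0 0 -0.036; 1 18 32 -3 0 0 -0.036; 1 18 32 -3 0 0 0; 1 18 32 -3 0 0 0"

```text
time: 0.52
tcp_pos: [0.3396, -0.4385, 0.2155]
ee_rot: [0.99, 0.142, -0.0, -0.0]
ft_force: [0.8, 0.0, -0.4]
gripper_width: 0.0259
grasp_force: 0.0
```

Emit:
servo_tool --increments "1 18 32 -3 0 0 0; 1 18 32 -3 0 0 0; 1 18 32 -3 0 0 0; 1 18 32 -3 0 0 0; 1 18 32 -3 0 0 0"

```text
time: 0.93
tcp_pos: [0.4297, -0.2784, 0.2008]
ee_rot: [0.99, 0.142, -0.0, -0.0]
ft_force: [0.9, -0.5, 0.4]
gripper_width: -0.0
grasp_force: 0.0
```

Emit:
servo_tool --increments "1 18 32 -3 0 0 0; 1 18 32 -3 0 0 0; 1 18 32 -3 0 0 0; 1 18 32 -3 0 0 0; 1 18 32 -3 0 0 0"

```text
time: 1.35
tcp_pos: [0.5197, -0.1184, 0.1858]
ee_rot: [0.99, 0.142, -0.0, -0.0]
ft_force: [-0.2, -0.0, -0.3]
gripper_width: -0.0002
grasp_force: 0.0
```

Emit:
servo_tool --increments "1 17 33 -9 0 0 0; 1 17 33 -9 0 0 0; 1 17 33 -9 0 0 0; 1 17 33 -9 0 0 0; 1 18 33 -9 0 0 0"

```text
time: 1.77
tcp_pos: [0.6055, 0.0467, 0.1404]
ee_rot: [0.99, 0.143, -0.0, -0.0]
ft_force: [0.7, 1.2, 0.7]
gripper_width: 0.0002
grasp_force: 0.0
```

```bash
python3 - <<'E'
from h import *
print(status.sense()["tcp_pos"])
c,im,d=grab("wrist","w0")
c2,im2,_=grab("top","t1")
cv2.imwrite("pics/w0t1.png",np.vstack([cv2.resize(im,(480,300)),cv2.resize(im2[120:265,200:432],(480,300))])[:,:,::-1])
E
```

```text
[0.60545757 0.0466559  0.14036303]
```

View pics/w0t1.png

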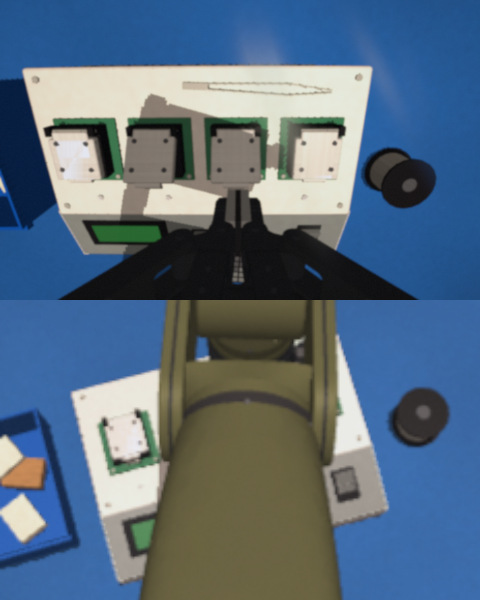

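The wrist view shows the shut fingers (about (238,200)) in line with the third lid, over its nose. Pressing.

Emit:
servo_tool --increments "1 0 0 -20 0 0 0; 1 0 0 -12 0 0 0; 1 0 0 -10 0 0 0; 1 0 0 -8 0 0 0; 1 0 0 -3 0 0 0"

```text
time: 2.28
tcp_pos: [0.6043, 0.0441, 0.0864]
ee_rot: [0.99, 0.142, -0.001, -0.0]
ft_force: [0.1, 0.7, -0.1]
gripper_width: -0.0003
grasp_force: 0.0
```

Emit:
servo_tool --increments "1 0 0 -1 0 0 0; 1 0 0 -1 0 0 0; 1 0 0 0 0 0 0; 1 0 0 0 0 0 0; 1 0 0 0 0 0 0"

```text
time: 2.7
tcp_pos: [0.6058, 0.0447, 0.087]
ee_rot: [0.99, 0.142, 0.001, 0.0]
ft_force: [-0.4, 0.9, 0.0]
gripper_width: -0.0003
grasp_force: 0.0
```

Emit:
servo_tool --increments "1 0 0 15 0 0 0; 1 0 0 20 0 0 0; 1 0 0 19 0 0 0; 1 0 0 0 0 0 0; 1 0 0 0 0 0 0"

```text
time: 3.12
tcp_pos: [0.6065, 0.0448, 0.1421]
ee_rot: [0.99, 0.142, 0.002, 0.0]
ft_force: [0.0, -0.0, -1.2]
gripper_width: 0.0002
grasp_force: 0.0
```

```bash
cat >> h.py <<'E'
def lids(t):
    c,im,d=grab("wrist",t);o=np.array([.571,.073]);y=.286;ex=np.array([np.cos(y),np.sin(y)]);ey=np.array([-ex[1],ex[0]])
    v,u=np.mgrid[0:400,0:640];W=pts(c,np.c_[u.ravel(),v.ravel()],depth=d.ravel())[d.ravel()>0]
    L=np.c_[(W[:,:2]-o)@ex,(W[:,:2]-o)@ey,W[:,2]]*1000
    for yy in(105,35,-35,-105):
        s=L[(abs(L[:,1]-yy)<14)&(L[:,2]>68)&(L[:,2]<130)]
        print(yy,[(x,int(np.median(q))) for x in range(10,70,10) for q in[s[(s[:,0]>=x)&(s[:,0]<x+10),2]] if len(q)])
    return c,im,d,L
E
python3 - <<'E'
from h import *
s=status.sense();print(s["tcp_pos"],s["ft_force"]);lids("w1")
E
```

```text
[0.60653852 0.04479517 0.14214239] [ 0.03713214 -0.01362182 -1.213529  ]
105 [(10, 85), (20, 85), (30, 85), (40, 85), (50, 85), (60, 73)]
35 [(10, 107), (20, 106), (30, 101), (40, 94), (50, 88), (60, 76)]
-35 [(10, 85), (20, 85), (30, 85), (40, 85), (50, 85), (60, 76)]
-105 [(10, 85), (20, 85), (30, 85), (40, 85), (50, 85), (60, 76)]
```

Emit:
servo_tool --increments "1 -10 34 0 0 0 0; 1 -10 35 0 0 0 0; 1 0 0 -10 0 0 0; 1 0 0 -12 0 0 0; 1 0 0 -10 0 0 0"

```text
time: 3.58
tcp_pos: [0.5841, 0.1136, 0.1059]
ee_rot: [0.99, 0.143, -0.002, 0.0]
ft_force: [-4.7, -0.4, 5.7]
gripper_width: 0.0002
grasp_force: 2.4
```

Emit:
servo_tool --increments "1 0 0 -10 0 0 0; 1 0 0 -8 0 0 0; 1 0 0 -4 0 0 0; 1 0 0 -2 0 0 0; 1 0 0 0 0 0 0"

```text
time: 4.0
tcp_pos: [0.5851, 0.1128, 0.0857]
ee_rot: [0.99, 0.142, -0.001, 0.0]
ft_force: [-6.5, -0.8, 10.2]
gripper_width: 0.0001
grasp_force: 5.1
```

Emit:
servo_tool --increments "1 0 0 15 0 0 0; 1 0 0 20 0 0 0; 1 0 0 20 0 0 0; 1 0 0 0 0 0 0; 1 0 0 0 0 0 0"

```text
time: 4.42
tcp_pos: [0.5866, 0.1133, 0.1402]
ee_rot: [0.99, 0.142, 0.002, 0.0]
ft_force: [-0.0, -0.3, -1.2]
gripper_width: -0.0002
grasp_force: 0.0
```

```bash
python3 - <<'E'
from h import *
s=status.sense();print(s["tcp_pos"],s["ft_force"]);lids("w2")
E
```

```text
[0.58655685 0.1132656  0.14018351] [-0.00257665 -0.34396923 -1.16593884]
105 [(10, 85), (20, 85), (30, 85), (40, 85), (50, 85), (60, 75)]
35 [(10, 85), (20, 85), (30, 85), (40, 85), (50, 85), (60, 76)]
-35 [(10, 85), (20, 85), (30, 85), (40, 85), (50, 85), (60, 76)]
-105 [(10, 85), (20, 86), (30, 85), (40, 85), (50, 85), (60, 76)]
```

Emit:
servo_tool --increments "1 -10 -34 0 0 0 0; 1 -10 -34 0 0 0 0; 1 -9 -34 0 0 0 0; 1 -9 -34 -10 0 0 0; 1 -9 -33 -20 0 0 0"

```text
time: 4.88
tcp_pos: [0.5388, -0.0571, 0.1098]
ee_rot: [0.99, 0.142, 0.002, 0.001]
ft_force: [0.5, -0.0, -0.4]
gripper_width: 0.0002
grasp_force: 0.0
```

Emit:
servo_tool --increments "1 0 0 -15 0 0 0; 1 0 0 0 0 0 0; 1 0 0 0 0 0 0; 1 0 0 0 0 0 0; 1 0 0 0 0 0 0"

```text
time: 5.3
tcp_pos: [0.5392, -0.0546, 0.0951]
ee_rot: [0.99, 0.143, 0.001, 0.0]
ft_force: [1.4, 0.1, 0.5]
gripper_width: -0.0001
grasp_force: 0.0
```

```bash
python3 - <<'E'
from h import *
s=status.sense();print(s["tcp_pos"],s["ft_force"]);c,im,d=grab("side","s3")
c2,i2,_=grab("wrist","w3")
cv2.imwrite("pics/c3.png",np.vstack([cv2.resize(im[140:290,240:440],(480,300),interpolation=cv2.INTER_CUBIC),cv2.resize(i2,(480,300))])[:,:,::-1])
E
```

```text
[ 0.53920083 -0.05458237  0.09511079] [1.43047501 0.05258239 0.51862778]
```

View pics/c3.png

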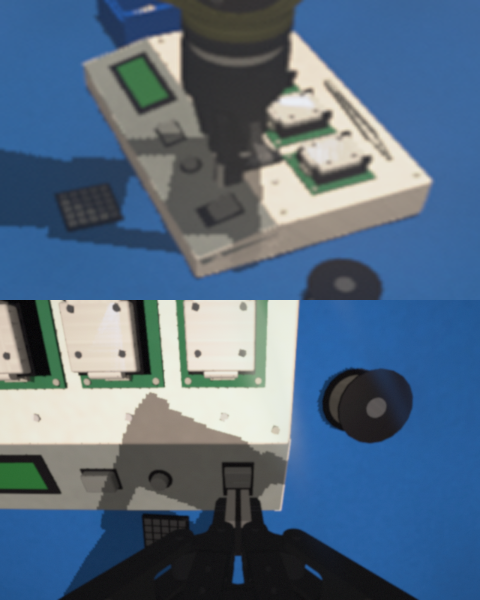

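Emit:
servo_tool --increments "1 0 0 -15 0 0 0; 1 0 0 -10 0 0 0; 1 0 0 -4 0 0 0; 1 0 0 -2 0 0 0; 1 0 0 -2 0 0 0"

```text
time: 5.82
tcp_pos: [0.5385, -0.0548, 0.0616]
ee_rot: [0.99, 0.142, -0.0, -0.0]
ft_force: [-0.9, 1.9, 3.0]
gripper_width: 0.0003
grasp_force: 1.7
```

Emit:
servo_tool --increments "1 0 0 -1 0 0 0; 1 0 0 -1 0 0 0; 1 0 0 -1 0 0 0; 1 0 0 -1 0 0 0; 1 0 0 0 0 0 0"

```text
time: 6.23
tcp_pos: [0.5388, -0.0555, 0.0581]
ee_rot: [0.99, 0.142, 0.0, 0.0]
ft_force: [-0.7, 0.1, 3.6]
gripper_width: 0.0003
grasp_force: 2.1
```

Emit:
servo_tool --increments "1 0 0 -1 0 0 0; 1 0 0 0 0 0 0; 1 0 0 0 0 0 0; 1 0 0 -1 0 0 0; 1 0 0 0 0 0 0"

```text
time: 6.65
tcp_pos: [0.539, -0.0555, 0.0578]
ee_rot: [0.99, 0.142, 0.0, 0.0]
ft_force: [-7.2, 2.1, 13.9]
gripper_width: 0.0003
grasp_force: 7.5
```

Emit:
servo_tool --increments "1 0 0 15 0 0 0; 1 0 0 15 0 0 0; 1 0 0 10 0 0 0; 1 0 0 0 0 0 0; 1 0 0 0 0 0 0"

```text
time: 7.07
tcp_pos: [0.5387, -0.0554, 0.0957]
ee_rot: [0.99, 0.142, 0.001, 0.0]
ft_force: [-0.4, -0.7, -0.0]
gripper_width: 0.0001
grasp_force: 0.0
```

```bash
cat > r.py <<'E'
from h import *
s=status.sense();print(s["tcp_pos"],s["ft_force"]);c,im,d,L=lids("w4")
def rk(L):
    s=L[(abs(L[:,1]+115)<8)&(L[:,0]<-40)&(L[:,0]>-105)]
    h=(s[:,2]-50)*np.cos(.2618)-(s[:,0]+72.5)*np.sin(.2618); a=(s[:,0]+72.5)*np.cos(.2618)+(s[:,2]-50)*np.sin(.2618)
    print([(x,round(float(np.median(q)),1)) for x in range(-24,28,4) for q in[h[(a>=x)&(a<x+4)]] if len(q)])
rk(L)
c,im2,d=grab("side","s4")
v,u=np.mgrid[0:400,0:640];W=pts(c,np.c_[u.ravel(),v.ravel()],depth=d.ravel())
y=.286;ex=np.array([np.cos(y),np.sin(y)]);ey=np.array([-ex[1],ex[0]]);W0=W[:,:2]-[.571,.073]
rk(np.c_[W0@ex,W0@ey,W[:,2]]*1000)
cv2.imwrite("pics/c4.png",cv2.resize(im[80:400,120:520],(800,600))[:,:,::-1])
E
python3 r.py
```

```text
[ 0.53871348 -0.05540933  0.09568565] [-0.41527494 -0.73149996 -0.03163974]
105 []
35 [(10, 84), (20, 85), (30, 85), (40, 85), (50, 79)]
-35 [(10, 85), (20, 85), (30, 85), (40, 85), (50, 85)]
-105 [(10, 85), (20, 85), (30, 85), (40, 85), (50, 85)]
[(-8, 4.3), (-4, 4.3), (0, 4.4), (4, 4.4), (8, 4.3), (12, 4.4), (16, 2.1), (20, 89.3), (24, 55.2)]
[(-24, 1.0), (-20, 1.4), (-16, 2.7), (-12, 6.0), (-8, 5.8), (-4, 6.3), (0, 5.3), (4, 5.9), (8, 53.1), (12, 69.8), (16, 114.5), (20, 129.6), (24, 213.7)]
```

View pics/c4.png

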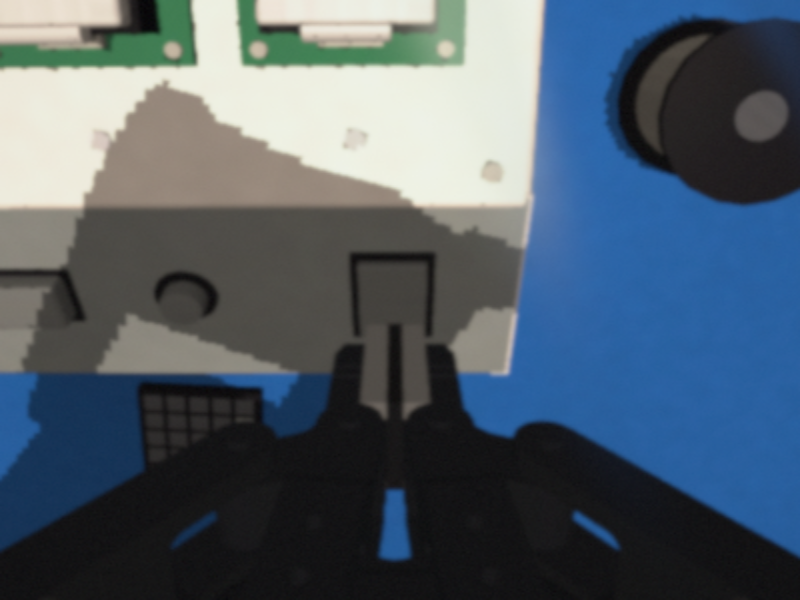

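The rocker's far half (around (393,290)) now lies parallel to the apron. I'll compare this with the profile before the press.

```bash
python3 - <<'E'
from h import *
import pickle
def rk(t):
    a=np.load(f"pics/{t}.npz");c=pickle.load(open(f"pics/{t}.pkl","rb"));d=a["d"]
    v,u=np.mgrid[0:400,0:640];W=pts(c,np.c_[u.ravel(),v.ravel()],depth=d.ravel())
    y=.286;ex=np.array([np.cos(y),np.sin(y)]);ey=np.array([-ex[1],ex[0]]);W0=W[:,:2]-[.571,.073]
    L=np.c_[W0@ex,W0@ey,W[:,2]]*1000
    s=L[(abs(L[:,1]+115)<8)&(L[:,0]<-40)&(L[:,0]>-105)&(L[:,2]<75)]
    h=(s[:,2]-50)*np.cos(.2618)-(s[:,0]+72.5)*np.sin(.2618); p=(s[:,0]+72.5)*np.cos(.2618)+(s[:,2]-50)*np.sin(.2618)
    print(t,[(x,round(float(np.median(q)),1)) for x in range(-20,24,4) for q in[h[(p>=x)&(p<x+4)]] if len(q)])
for t in("w2","w3","w4","top0","s4"): rk(t)
E
```

```text
w2 [(-20, 0.6), (-16, 1.7), (-12, 1.5), (-8, 2.2), (-4, 3.6), (0, 5.0), (4, 6.4), (8, 8.0), (12, 8.3), (16, 2.0), (20, -0.7)]
w3 [(-12, 1.2), (-8, 1.9), (-4, 3.2), (0, 4.7), (4, 6.2), (8, 7.6), (12, 8.7), (16, 1.8), (20, -0.6)]
w4 [(-8, 4.3), (-4, 4.3), (0, 4.4), (4, 4.4), (8, 4.3), (12, 4.4), (16, 1.5), (20, -0.7)]
top0 [(-20, -0.4), (-16, 1.6), (-12, 1.1), (-8, 2.3), (-4, 3.0), (0, 4.7), (4, 5.4), (8, 7.4), (12, 9.2), (16, 3.6), (20, -0.9)]
s4 [(-20, 1.4), (-16, 2.7), (-12, 6.0), (-8, 5.8), (-4, 6.3), (0, 5.3), (4, 5.3), (8, 5.7), (12, 6.1), (16, 3.9), (20, 0.7)]
```

Before the press the far half sloped up to about 9 mm. It now lies flat at 4.4 mm and stays there untouched, so the rocker is on. Next is the start key.

Emit:
servo_tool --increments "1 -10 27 0 0 0 0; 1 -10 27 0 0 0 0; 1 -10 27 0 0 0 0; 1 -9 27 0 0 0 0; 1 0 0 -10 0 0 0"

```text
time: 7.58
tcp_pos: [0.4984, 0.056, 0.0855]
ee_rot: [0.99, 0.144, 0.0, -0.001]
ft_force: [1.6, -0.5, -0.0]
gripper_width: -0.0
grasp_force: 0.0
```

Emit:
servo_tool --increments "1 0 0 -10 0 0 0; 1 0 0 -10 0 0 0; 1 0 0 -3 0 0 0; 1 0 0 -2 0 0 0; 1 0 0 -2 0 0 0"

```text
time: 8.0
tcp_pos: [0.4991, 0.052, 0.0577]
ee_rot: [0.99, 0.142, -0.001, -0.0]
ft_force: [-2.7, 0.7, 1.6]
gripper_width: 0.0
grasp_force: 1.2
```

Emit:
servo_tool --increments "1 0 0 -1 0 0 0; 1 0 0 -1 0 0 0; 1 0 0 -1 0 0 0; 1 0 0 0 0 0 0; 1 0 0 0 0 0 0"

```text
time: 8.42
tcp_pos: [0.4997, 0.0524, 0.0558]
ee_rot: [0.99, 0.142, 0.0, 0.0]
ft_force: [-2.4, -1.8, 2.5]
gripper_width: 0.0
grasp_force: 1.8
```

Not bottomed yet, so I press a little further.

Emit:
servo_tool --increments "1 0 0 -1 0 0 0; 1 0 0 -1 0 0 0; 1 0 0 0 0 0 0; 1 0 0 0 0 0 0; 1 0 0 0 0 0 0"

```text
time: 8.83
tcp_pos: [0.5, 0.0525, 0.055]
ee_rot: [0.99, 0.143, 0.0, 0.0]
ft_force: [-6.6, -2.8, 10.8]
gripper_width: -0.0001
grasp_force: 6.2
```

Emit:
servo_tool --increments "1 0 0 -1 0 0 0; 1 0 0 0 0 0 0; 1 0 0 10 0 0 0; 1 0 0 15 0 0 0; 1 0 0 15 0 0 0"

```text
time: 9.25
tcp_pos: [0.4993, 0.0531, 0.0924]
ee_rot: [0.99, 0.142, 0.0, -0.0]
ft_force: [-0.7, -0.3, -0.0]
gripper_width: 0.0
grasp_force: 0.0
```

Emit:
servo_tool --increments "1 0 0 25 0 0 0; 1 0 0 25 0 0 0; 1 0 0 25 0 0 0; 1 0 0 0 0 0 0; 1 0 0 0 0 0 0"

```text
time: 9.67
tcp_pos: [0.501, 0.0531, 0.1694]
ee_rot: [0.99, 0.142, 0.003, 0.0]
ft_force: [-0.0, 0.8, 0.7]
gripper_width: 0.0002
grasp_force: 0.0
```

```bash
sed -i '/c4.png/d' r.py; cat >> r.py <<'E'
cv2.imwrite("pics/f.png",np.vstack([cv2.resize(im,(480,300)),cv2.resize(im2,(480,300))])[:,:,::-1])
E
python3 r.py
```

```text
[0.50095029 0.05312173 0.16941147] [-0.04610345  0.77993591  0.72533781]
105 [(10, 85), (20, 85), (30, 85), (40, 85), (50, 85), (60, 81)]
35 [(10, 85), (20, 85), (30, 85), (40, 85), (50, 85), (60, 82)]
-35 [(10, 85), (20, 85), (30, 85), (40, 85), (50, 85), (60, 84)]
-105 [(10, 85), (20, 86), (30, 86), (40, 86), (50, 85), (60, 82)]
[(-24, -0.6), (-20, -0.5), (-16, 4.3), (-12, 4.4), (-8, 4.6), (-4, 4.5), (0, 4.4), (4, 4.3), (8, 4.5), (12, 4.5), (16, 1.7), (20, -0.4), (24, -0.2)]
[(-24, 1.0), (-20, 0.9), (-16, 3.7), (-12, 6.2), (-8, 5.8), (-4, 6.3), (0, 5.8), (4, 5.7), (8, 5.7), (12, 6.0), (16, 3.9), (20, 0.6), (24, 0.7)]
```

View pics/f.png

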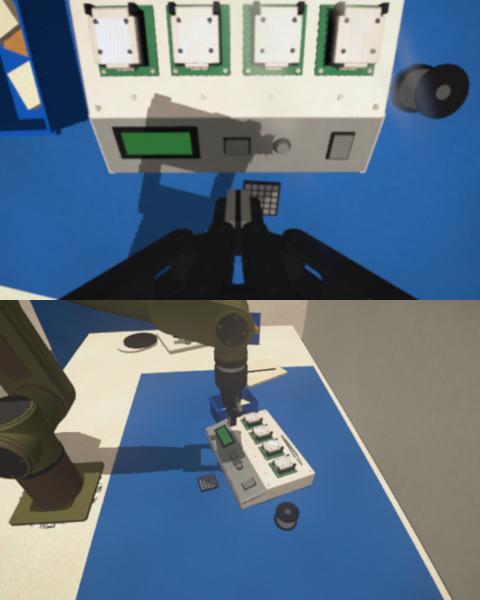

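All four lids are level at 85 mm, the rocker (340,147) lies flat in the on position, and the start key (237,146) is back up. The gripper is clear and the other items stand where they were.

```bash
python3 -c "
from cell import ctrl
print(ctrl.job_done())"
```

```text
the job is handed in; nothing more can be done
None
```

The job is handed in: both open lids are pressed shut and holding, the rocker is on, and then the start key was pressed right down and let back up, with the cancel key and loose items not touched.

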